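# Latch the peg rack and present the measuring cup

## Robot

A 6-joint arm with a two-finger parallel gripper is mounted at the origin on the work surface. World frame = base frame: x ahead of the robot, y to its left, z up, the work surface at z = 0. Lengths are in mm, angles in rad, forces in N, time in s.
With the tool pointing down it reaches from about 275 to 750 mm from the base axis. Payload 10.2 kg.
Tool frame: the origin (TCP) lies at the very end of the fingers, on their centre line; the grasp point (between the pads) lies 19 mm behind it; z points along the fingers, y is the direction in which the jaws open and shut (so a half turn about z gives the same grasp; the last joint's range is limited). The gripper opens to 85 mm and grips with 20 to 120 N. Pads are 22 mm wide; open, the fingers measure 114 mm over their backs; the gripper's body (76 mm by 85 mm) begins 54 mm behind the grasp point. The pads swing forward as they close: fully open they stand 13 mm farther back than shut.
Start: joints at [0.964, 0.313, 1.498, -0, 1.331, -0.223], TCP at [196.597, 486.807, 231.294] pointing down, gripper open.
Joint ranges: [-2.94, 2.94], [-0.97, 2.17], [0.19, 2.56], [-1.23, 4.37], [0.02, 3.11], [-2.88, 2.88]. Speed limits (rad/s): [2.39, 2.39, 3.01, 3.14, 3.14, 3.14].

## Interface

Orientations are given as a 3x3 rotation matrix whose columns are the frame's x, y, z axes.
In Python, from cell import * gives the robot as it stands.
- The arm moves only by the tool carry_out, never from a script. Its argument "motion" is a list of rows, each a list of 3 entries, a list of its own where there are three numbers: the closure, from 0 (fully open) to 1 (shut), then the shift along the tool's x, y, z in mm, then the turn, a rotation vector about the tool's x, y, z in degrees. In form: [[jaw, [tx, ty, tz], [wx, wy, wz]], ...]. A call has 1 to 20 rows; each row is the pose to reach, as a shift and turn from the pose commanded when the call began, along the tool's axes at that moment; what a row does not reach only later rows make up. A row lasts 1/8 s, in which the tool goes at most 62.5 mm and 10.7 degrees, less where a joint would pass 70% of its speed; a pose out of reach is approached as far as the arm can. A call with a gripper value outside its range is refused whole. The fingers move at their own pace and stop on an object; "force" is the grip in N (left out, the last holds). Time passes only in rows, so rows that repeat a pose let the fingers close. It gives the time, the measured TCP pose, the force and the opening at its end, in the units of the state.
- state(): the state, without advancing time (a new reading comes with each control period).
- capture(name): name is "scene" or "top" or "wrist"; returns a dict with "frame" (420x560x3 uint8, red, green, blue), "camera_matrix" (3x3 intrinsics, pixels), "xyz" and "rotation" of the camera in the world; the wrist camera has in their place "hand_eye" (4x4, takes a point from camera to tool coordinates, whose origin is the TCP and whose axes are the flange's). Camera axes: x right, y down, z forward; pixel columns grow to the right and rows downward; lengths in mm; the calibration is good to about 2 mm. A picture is of the moment at which its call begins: read the wrist's pose just before it. There is no depth.
- job_done(): hands the job in, once; it reports no verdict.
Trained networks look in the newest picture that a camera, given by its name, has taken for a name from the list of things; names that differ only in an ending like _2 or _b are one class to them, and where a whole thing is asked for, a point or a joint stands for the part that bears it (a point fixed in the world has none). Each returns a list of dicts, best first, with "p" (0 to 1); they miss things now and then, are a little off and sometimes report something else, mostly with a low value. They report only what shows in the picture. A call takes as long as a camera call. They do not tell look-alikes from the thing itself.
- trace(camera, query): "mask" (420x560 bool, what is visible of it) and "xy" ([column, row] in pixels, amid what is visible of it).
The state is a dict: "time_s": time; "joint_pos": joint angles; "joint_vel": joint speeds; "tau": joint torques, N m; "position": TCP position; "eef_rot": TCP orientation; "contact_force": force on the tool from outside, world axes, zero at the start; "ft_torque": the same for the moment, N m; "width": finger opening in mm.
Only numpy, scipy, OpenCV 4.12 (cv2) and the standard library are available. Lean on these libraries where they do the work, as an engineer would, in place of code of your own. Each camera call takes 0.05 s, during which the arm holds its last target. There are 200 camera calls.

## Task

First swing the small steel latch bar on the foot of the bamboo peg rack all the way down into its catch, so that the rack cannot fold. Then take the white plastic measuring cup off its peg and hold it raised over the round trivet, mouth up and close to level, with at least 10 cm of air between cup and trivet, ready to be filled. Finish while still holding it there, still, with the latch still down and everything else left where it was.

Things in the scene. Friction and masses are not known exactly. Their poses are not given: they have to be found in the camera images.
- rack: Fixed bamboo peg rack, open ladder frame 288 mm wide, 265 mm high. Origin on the counter; x points level away from its front (roughly away from the robot), y to the left, z up. Its front face leans back 0.55 rad: up the slope is (0.523, 0, 0.853), outward n = (-0.853, 0, 0.523); it passes through (-0.05, 0, 0.01). A foot board 18 mm high, y 0.126 to 0.251, x -0.14 to 0.13, bears the latch.
- peg_middle (a point): Root of the rack's middle peg on the front face, at (0.081, 0, 0.223) in the rack's frame; axes as the rack's. Three bamboo pegs, 8 mm thick, side by side 85 mm apart along rack y, stick 52 mm out along n. Measuring cup, bottle opener and spatula hang on them in any order.
- latch (a joint): Hinge of the steel latch bar, in rad: 0 = level, fully down in its catch (hard stop); about 1.5 = standing upright. The bar points away from the rack's front (rack +x) when down and swings in the rack's x-z plane. It stays where it is left (hinge friction 0.05 N m, about 0.6 N at the tab); there is no spring.
- latch_pivot (a point): Hinge axis of the latch bar, parallel to rack y, at (-0.115, 0.215, 0.036) in the rack's frame; axes as the rack's. The U-shaped catch has cheeks up to 46 mm above the counter, 50 to 60 mm from the axis.
- latch_tab (a point): Centre of the latch bar's thumb tab, a round steel cross-bar 12 mm in diameter and 32 mm long (parallel to the hinge), 92 mm from the hinge axis; the bar is 13 mm wide, 7 mm thick.
- cup_handle (a point): Middle of the handle of the white plastic measuring cup (about 50 g), the place to grip: 16 mm wide (y), 8 mm thick (z), straight from x = -0.043 to +0.028. Cup axes: x along the handle away from the bowl, z out of the mouth. Hanging, x points up the rack's slope and z along n; the peg passes 21 mm out through the eye (19 x 20 mm) at x = +0.052; the handle's mid-plane is 31 mm off the face.
- cup_bowl (a point): Centre of the measuring cup's bowl (66 mm across the rim, 54 mm at the flat bottom, 35 mm deep), half-way up, 17.5 mm above its underside; same axes as cup_handle, from which it lies at (-0.075, 0, -0.0135) in cup axes. The rim is level with the handle's top side.
- trivet: Round ceramic trivet with a cork inlay, lying on the counter, 140 mm across, 11 mm thick; origin at the centre of its underside.
- opener: Flat steel bottle opener, 145 mm long, hanging flat against the rack on another peg. Origin on the peg's axis, 31 mm off the face. Stays there.
- spatula: Flat bamboo spatula, 195 mm long, hanging flat against the rack on another peg. Origin on the peg's axis, 31 mm off the face. Stays there.
- tumbler: Clear glass tumbler, 72 mm across, 95 mm high; origin at the centre of its underside. Bystander.
- mug: White enamel mug, 80 mm across, 80 mm high, handle at its +y; origin at the centre of its underside. Bystander.
- mill: Dark wooden pepper mill, 54 mm across, 140 mm high; origin at the centre of its underside. Bystander.
- jar: Glass jar with a steel lid, 76 mm across, 100 mm high; origin at the centre of its underside. Bystander.
- bowl: White ceramic bowl, 110 mm across, 45 mm high; origin at the centre of its underside. Bystander.
Mind the look-alikes: they are no part of the job. Of the things like the trivet, leave any that is black, green or purple; of the rest the larger one is meant.

How it is judged:
By the outcome, as a careful person would: the job done as asked, in the order asked, and still so for the second after the job is handed in, while the arm keeps its last pose, push and grip.
It also fails if it takes over 58 s, if anything falls off the work surface, if the arm or the gripper's body presses on something with over 40 N, if the wrist force passes 120 N, or if a joint passes its speed limit or range.

## Working session

There is one attempt and no reset: what is moved stays moved. The work goes in short steps, Python scripts to look and compute and a tool call to move; the robot and the scene stay as the last step left them, time stands still between calls to the robot, and variables do not carry over. Pictures are saved under pics/ and viewed, about 8 in all and at most 12, crops included, and the job is handed in when it is done.

Besides the shell and the picture viewer there is one more tool, called after "Call:" as name(argument=value, ...), one argument or row to a line, values as JSON. carry_out: Moves the arm, as the interface text tells. Its arguments: {"type":"object","properties":{"motion":{"type":"array","items":{"type":"array"}},"force":{"type":"number"}},"required":["motion"]}

```bash
mkdir -p pics; ls
cat > h.py <<'E'
from cell import *
import numpy as np, cv2
def grab(n):
    s=state(); c=capture(n); 
    K=np.array(c["camera_matrix"])
    if n=="wrist":
        H=np.array(c["hand_eye"]); R=np.array(s["eef_rot"]); p=np.array(s["position"])
        Rc=R@H[:3,:3]; o=R@H[:3,3]+p
    else: Rc=np.array(c["rotation"]); o=np.array(c["xyz"])
    return c["frame"],K,Rc,o
def save(f,name,s=1): cv2.imwrite("pics/"+name,cv2.resize(f[:,:,::-1],None,fx=s,fy=s))
def ray(K,R,o,xy):
    d=R@np.linalg.inv(K)@np.array([xy[0],xy[1],1.0]); return d/np.linalg.norm(d)
def onz(K,R,o,xy,z):
    d=ray(K,R,o,xy); return o+d*(z-o[2])/d[2]
def proj(K,R,o,P):
    q=(np.atleast_2d(P)-o)@R@K.T; return q[:,:2]/q[:,2:]
def tri(views):
    A=0;b=0
    for K,R,o,xy in views:
        d=ray(K,R,o,xy); M=np.eye(3)-np.outer(d,d); A=A+M; b=b+M@o
    return np.linalg.solve(A,b)
E
python3 - <<'E'
from h import *
V={}
for n in ("scene","top","wrist"):
    f,K,R,o=grab(n); V[n]=(K,R,o); save(f,n+"0.png",1.4)
    print(n,o.round(),R[:,2].round(2))
    for q in ("rack","peg_middle","latch","latch_tab","latch_pivot","cup_handle","cup_bowl","trivet","opener","spatula"):
        for t in trace(n,q)[:3]:
            print(q,round(t["p"],2),np.round(t["xy"]),t["mask"].sum(),onz(K,R,o,t["xy"],10).round())
E
```

```text
pics
scene [1250.  415. 1447.] [-0.51 -0.26 -0.82]
rack 0.76 [301. 289.] 4648 [586. 132.  10.]
rack 0.29 [361. 241.] 697 [312. 235.  10.]
peg_middle 0.81 [299. 285.] 4673 [574. 118.  10.]
latch 0.59 [331. 265.] 82 [453. 183.  10.]
latch 0.32 [234. 250.] 92 [ 560. -144.   10.]
latch_tab 0.36 [363. 242.] 638 [315. 244.  10.]
latch_pivot 0.67 [300. 284.] 4464 [569. 119.  10.]
cup_handle 0.53 [285. 265.] 216 [528.  41.  10.]
cup_handle 0.16 [158. 231.] 571 [ 624. -428.   10.]
cup_bowl 0.67 [285. 269.] 218 [542.  49.  10.]
trivet 0.75 [401. 231.] 1001 [203. 347.  10.]
trivet 0.74 [239. 221.] 465 [ 447. -194.   10.]
trivet 0.73 [252. 188.] 850 [ 286. -229.   10.]
opener 0.46 [256. 261.] 45 [562. -56.  10.]
spatula 0.68 [231. 249.] 57 [ 562. -158.   10.]
spatula 0.56 [301. 285.] 4417 [572. 127.  10.]
top [ 338.  -15. 1722.] [ 0.08  0.02 -1.  ]
rack 0.72 [246. 166.] 4083 [639. 133.  10.]
peg_middle 0.83 [249. 166.] 4237 [639. 122.  10.]
latch 0.52 [231. 201.] 64 [508. 190.  10.]
latch_tab 0.42 [229. 201.] 38 [509. 197.  10.]
latch_tab 0.27 [316. 164.] 288 [ 644. -128.   10.]
latch_pivot 0.84 [246. 169.] 3830 [627. 134.  10.]
latch_pivot 0.26 [287. 162.] 168 [655. -18.  10.]
cup_handle 0.58 [262. 169.] 340 [627.  74.  10.]
cup_bowl 0.73 [264. 169.] 368 [629.  67.  10.]
trivet 0.97 [346. 261.] 1195 [ 287. -232.   10.]
trivet 0.92 [332. 216.] 534 [ 452. -184.   10.]
trivet 0.79 [191. 288.] 1149 [191. 333.  10.]
opener 0.44 [288. 160.] 156 [661. -24.  10.]
spatula 0.59 [312. 166.] 240 [ 638. -111.   10.]
spatula 0.2 [259. 168.] 394 [631.  83.  10.]
wrist [125. 516. 374.] [ 0.28 -0.11 -0.95]
trivet 0.81 [162. 219.] 10949 [189. 338.  10.]
```

View pics/scene0.png

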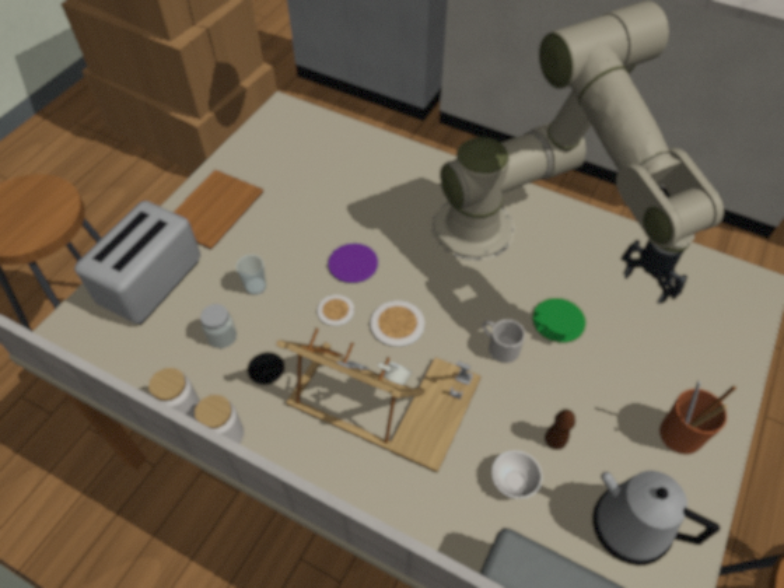

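View pics/top0.png

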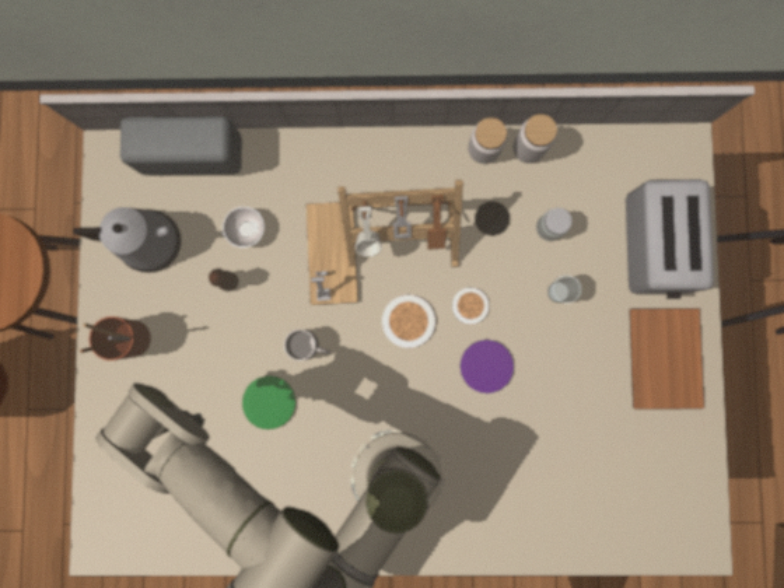

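Scene shows the target trivet (white rim, cork, the larger one) at top-px (292,229). The cup is on the left peg, opener in the middle and spatula on the right. The latch stands up at the front of the foot board, near top-px (231,201).

```bash
cat >> h.py <<'E'
from scipy.spatial.transform import Rotation as Ro
def rel(Rt,pt):
    "relative motion from current measured pose to target"
    s=state(); R=np.array(s["eef_rot"]); p=np.array(s["position"])
    print("shift",(R.T@(np.array(pt)-p)).round(1),"turn",np.degrees(Ro.from_matrix(R.T@Rt).as_rotvec()).round(1))
E
python3 - <<'E'
from h import *
from scipy.optimize import least_squares
V={}
for n in ("scene","top","wrist"): f,*v=grab(n); V[n]=v
s=state(); print(np.array(s["eef_rot"]).round(3), s["position"]); c=capture("wrist"); print(np.array(c["hand_eye"]).round(2))
obj=np.array([[.13,.251,.018],[-.14,.251,.018],[-.14,.126,.018]])*1000
obs=[("top",[(307,203),(311,304),(357,302)]),("scene",[(437,467),(480,374)])]
ids={"top":[0,1,2],"scene":[0,1]}
def pts(P,q):
    R=Ro.from_euler('z',q[2]).as_matrix(); return P@R.T+[q[0],q[1],0]
def res(q):
    return np.concatenate([(proj(*V[n],pts(obj[ids[n]],q))-np.array(xy)/1.4).ravel() for n,xy in obs])
r=least_squares(res,[620,0,0]); print(r.x,r.fun.round(1))
q=r.x
for nm,P in dict(pegm=[81,0,223],pivot=[-115,215,36],tabup=[-115,215,128]).items(): print(nm,pts(np.array([P]),q).round(), [proj(*V[n],pts(np.array([P]),q)).round() for n in("scene","top")])
print("trivet",onz(*V["top"],(409/1.4,321/1.4),11), onz(*V["scene"],(398/1.4,323/1.4),11))
R=Ro.from_euler('z',q[2]).as_matrix()
z=R@np.array([.853,0,-.523]); 
for sg in(1,-1):
    y=R@np.array([0,sg,0]); Rt=np.c_[np.cross(y,z),y,z]; rel(Rt,[400,120,330])
E
```

```text
[[-0.927  0.374 -0.   ]
 [ 0.374  0.927  0.   ]
 [ 0.     0.    -1.   ]] [196.60128524 486.80070549 231.3018628 ]
[[   0.     -0.95   -0.3    77.05]
 [   1.      0.      0.      0.54]
 [   0.     -0.3     0.95 -142.99]
 [   0.      0.      0.      1.  ]]
[ 5.96898882e+02 -2.23457923e+01  4.45689101e-02] [-0.7  0.6 -0.5  0.9  0.6  0.5 -1.1  1.5 -0.1 -0.2]
pegm [[678. -19. 223.]] [array([[244., 260.]]), array([[287., 143.]])]
pivot [[472. 187.  36.]] [array([[331., 266.]]), array([[231., 210.]])]
tabup [[472. 187. 128.]] [array([[333., 252.]]), array([[227., 208.]])]
trivet [402.76399158 -36.13425999  11.        ] [405.15189731 -26.7434471   11.        ]
shift [-326.  -263.9  -98.7] turn [-12.5 -57.6 -22.4]
shift [-326.  -263.9  -98.7] turn [-77.1  16.8 137.6]
```

Run:
```python
from h import *
R=Ro.from_euler('z',.0446).as_matrix()
for t in (.55,):
    z=R@np.array([np.sin(t),0,-np.cos(t)]); y=R@np.array([0,1,0]); rel(np.c_[np.cross(y,z),y,z],[420,110,330])
```

```text
shift [-348.3 -265.7  -98.7] turn [ -6.8 -31.  -23.9]
```

Call:
carry_out(
  motion=[
    [0.0, [-348, -266, -99], [-6.8, -31, -23.9]],
    [0.0, [-348, -266, -99], [-6.8, -31, -23.9]],
    [0.0, [-348, -266, -99], [-6.8, -31, -23.9]],
    [0.0, [-348, -266, -99], [-6.8, -31, -23.9]],
    [0.0, [-348, -266, -99], [-6.8, -31, -23.9]],
    [0.0, [-348, -266, -99], [-6.8, -31, -23.9]],
    [0.0, [-348, -266, -99], [-6.8, -31, -23.9]],
    [0.0, [-348, -266, -99], [-6.8, -31, -23.9]],
    [0.0, [-348, -266, -99], [-6.8, -31, -23.9]],
    [0.0, [-348, -266, -99], [-6.8, -31, -23.9]],
    [0.0, [-348, -266, -99], [-6.8, -31, -23.9]],
    [0.0, [-348, -266, -99], [-6.8, -31, -23.9]],
  ],
)

```text
time_s: 3.35
position: [419.4, 110.6, 330.2]
eef_rot: [[-0.852, -0.046, 0.522], [-0.039, 0.999, 0.025], [-0.522, 0.001, -0.853]]
contact_force: [-0.0, 1.2, 0.5]
width: 85.5
```

Run:
```python
from h import *
f,*v=grab("wrist"); save(f,"w1.png",1.4); np.savez("v1.npz",K=v[0],R=v[1],o=v[2])
print(v[2].round(), v[1][:,2].round(2), np.round(state()["position"],1))
for q in ("rack","peg_middle","latch","latch_tab","latch_pivot","cup_handle","cup_bowl","trivet"):
    for t in trace("wrist",q)[:2]: print(q,round(t["p"],2),np.round(t["xy"]),t["mask"].sum())
q=[596.9,-22.3,.0446]
R=Ro.from_euler('z',q[2]).as_matrix()
for nm,P in dict(pegm=[81,0,223],pivot=[-115,215,36],tabup=[-115,215,128],c1=[-140,251,18],c2=[-140,126,18],c3=[130,251,18]).items(): print(nm,proj(*v,R@np.array(P)+[q[0],q[1],0]).round())
```

```text
[280. 104. 412.] [ 0.75  0.04 -0.65] [419.5 110.4 330.3]
rack 0.69 [284. 176.] 28346
peg_middle 0.94 [287. 174.] 28464
latch_tab 0.81 [357. 120.] 1230
latch_pivot 0.71 [284. 173.] 28116
cup_handle 0.87 [241. 215.] 3700
cup_handle 0.62 [178. 234.] 1546
cup_bowl 0.75 [242. 211.] 3609
trivet 0.79 [27. 31.] 3560
trivet 0.62 [156.  22.] 5620
pegm [[172. 301.]]
pivot [[348.  78.]]
tabup [[359. 124.]]
c1 [[381.  49.]]
c2 [[272.  49.]]
c3 [[347. 205.]]
```

View pics/w1.png

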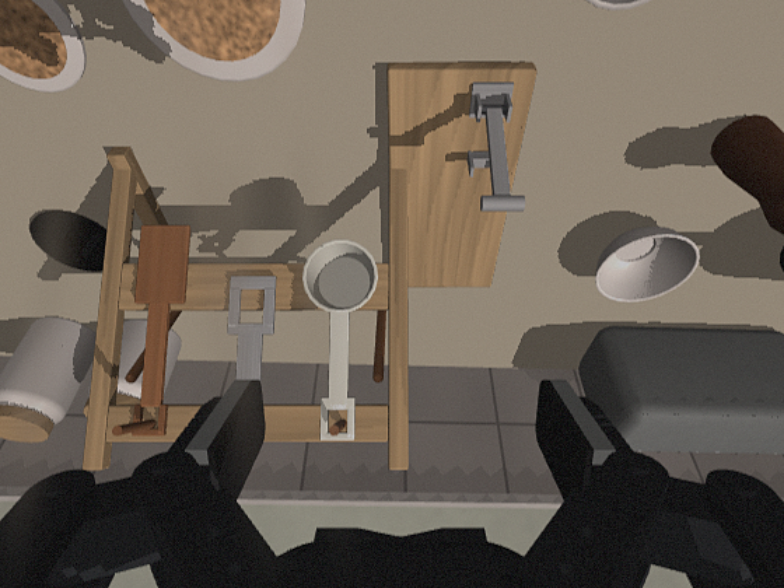

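The view shows the hinge near px (351,71), the tab at (359,145) on an upright bar, the cup bowl at (242,197), its handle at (242,255) and its eye at (241,299).

```bash
cat > fit.py <<'E'
from h import *
from scipy.optimize import least_squares
d=np.load("v1.npz"); v=(d["K"],d["R"],d["o"])
W=lambda q,P:(Ro.from_euler('z',q[2]).as_matrix()@np.atleast_2d(P).T).T+[q[0],q[1],0]
obj=[[-140,251,18],[-140,126,18],[130,251,18],[106,144,265],[106,-144,265],[-115,215,36]]
ob=np.array([(535,64),(390,66),(492,286),(408,468),(86,468),(491,100)])/1.4
def res(q): return (proj(*v,W(q,obj))-ob).ravel()
r=least_squares(res,[597,-22,.045],loss="soft_l1")
print(r.x.round(3),res(r.x).round(1))
q=r.x; np.save("q.npy",q)
tab=np.array([502,203])/1.4
for th in np.arange(1.2,1.7,.05):
    print(round(th,2),(proj(*v,W(q,[-115+92*np.cos(th),215,36+92*np.sin(th)]))-tab).round(1))
up=np.array([.523,0,.853]); n=np.array([-.853,0,.523]); peg=np.array([81,85,223])
for s in (0,-52,-52-75): print("cup",s,proj(*v,W(q,peg+up*s+31*n)), W(q,peg+up*s+31*n).round(1))
E
python3 fit.py
```

```text
[ 5.96648e+02 -1.75190e+01  6.30000e-02] [ 1.2 -0.4 -4.6 -0.2  0.3 -0.8  1.2  7.7 -3.6  9.1  0.2  3.1]
1.2 [[-1.5 -1.4]]
1.25 [[-0.7 -3.7]]
1.3 [[ 0.1 -6.3]]
1.35 [[ 0.9 -9.2]]
1.4 [[  1.7 -12.3]]
1.45 [[  2.5 -15.6]]
1.5 [[  3.2 -19.2]]
1.55 [[  4.  -22.9]]
1.6 [[  4.7 -27. ]]
1.65 [[  5.4 -31.2]]
cup 0 [[241.21532035 303.69720462]] [[645.8  70.7 239.2]]
cup -52 [[241.78879459 258.16687645]] [[618.6  69.  194.9]]
cup -127 [[242.5739566  195.82984053]] [[579.5  66.6 130.9]]
```

```bash
cat >> h.py <<'E'
def tool(q,t):
    R=Ro.from_euler('z',q[2]).as_matrix(); z=R@np.array([np.sin(t),0,-np.cos(t)]); y=R@np.array([0,1,0])
    return np.c_[np.cross(y,z),y,z]
def W(q,P): return Ro.from_euler('z',q[2]).as_matrix()@np.array(P,float)+[q[0],q[1],0]
E
cat > lat.py <<'E'
from h import *
q=np.load("q.npy")
def wp(th,t,back,ext=6):
    m=np.array([np.sin(th),0,-np.cos(th)]); a=np.array([np.sin(t),0,-np.cos(t)])
    c=np.array([-115+92*np.cos(th),215,36+92*np.sin(th)])
    Rt=tool(q,t); p=W(q,c-ext*m-back*a); rel(Rt,p); return p
E
python3 - <<'E'
from lat import *
print(wp(1.2,1.0,60))
E
```

```text
shift [ 65.8  77.2 163.8] turn [ -0.7 -25.8  -0.8]
[445.74428202 188.45798332 156.33988079]
```

Call:
carry_out(
  motion=[
    [1.0, [66, 77, 164], [-0.7, -25.8, -0.8]],
    [1.0, [66, 77, 164], [-0.7, -25.8, -0.8]],
    [1.0, [66, 77, 164], [-0.7, -25.8, -0.8]],
    [1.0, [66, 77, 164], [-0.7, -25.8, -0.8]],
    [1.0, [66, 77, 164], [-0.7, -25.8, -0.8]],
    [1.0, [66, 77, 164], [-0.7, -25.8, -0.8]],
    [1.0, [66, 77, 164], [-0.7, -25.8, -0.8]],
  ],
)

```text
time_s: 4.68
position: [440.4, 162.2, 222.0]
eef_rot: [[-0.59, -0.08, 0.804], [-0.035, 0.997, 0.074], [-0.807, 0.016, -0.591]]
contact_force: [-0.4, 4.4, 1.0]
width: -0.1
```

Run:
```python
from lat import *
f,*v=grab("wrist"); save(f,"w2.png",1.3); np.savez("v2.npz",K=v[0],R=v[1],o=v[2])
for n in ("latch_tab","cup_handle"):
    for t in trace("wrist",n)[:2]: print(n,round(t["p"],2),np.round(t["xy"]),t["mask"].sum())
for th in (1.1,1.2,1.3):print(th,proj(*v,W(q,[-115+92*np.cos(th),215,36+92*np.sin(th)])))
print(proj(*v,state()["position"]))
wp(1.2,1,0)
```

```text
latch_tab 0.55 [318.  98.] 3118
1.1 [[314.39034373 150.84642785]]
1.2 [[315.73101786 149.86705766]]
1.3 [[317.16890367 147.52693804]]
[[283.76091129 275.75414154]]
shift [ 46.2  23.9 104.9] turn [ 1.3 -3.4  0.1]
```

View pics/w2.png

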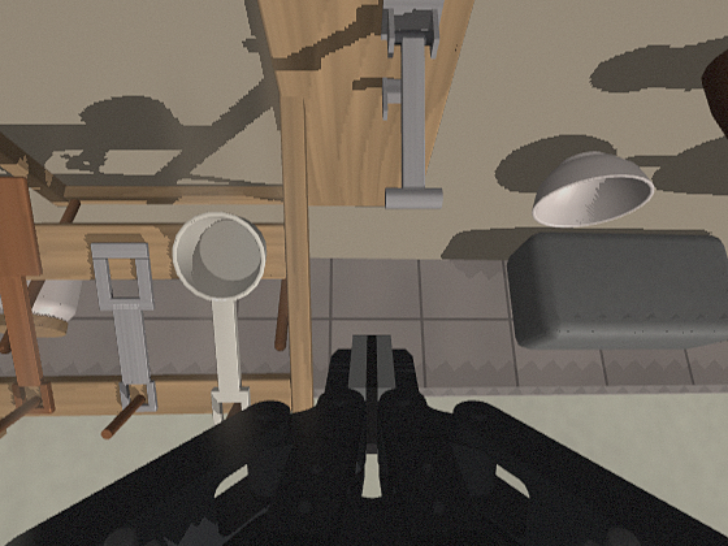

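Closed fingers at px (284,276). The tab is at (318,152), within 3 px of the prediction, and the cup and opener hang as expected.

Run:
```python
from lat import *
vs=[]
for n,xy in (("v1.npz",(358.6,145)),("v2.npz",(318.5,152.3))):
    d=np.load(n); vs.append((d["K"],d["R"],d["o"],xy))
P=tri(vs); r=Ro.from_euler('z',q[2]).as_matrix().T@(P-[q[0],q[1],0]); print("tab",P,"rack",r, np.hypot(r[0]+115,r[2]-36), np.arctan2(r[2]-36,r[0]+115))
vs[0]=vs[0][:3]+((241.5,299),);vs[1]=vs[1][:3]+((176,306),)
P=tri(vs); print("eye",P,"expected",W(q,np.array([81,85,223])+31*np.array([-.853,0,.523])))
vs[0]=vs[0][:3]+((242.8,197),);vs[1]=vs[1][:3]+((168,197),)
P=tri(vs); print("rimcentre",P,W(q,np.array([81,85,223])+35*np.array([-.853,0,.523])-127*np.array([.523,0,.853])))
print(np.round(state()["position"],1)); wp(1.2,1,30)
```

```text
tab [502.2369505  193.79670077 123.37994872] rack [-81.02775955 216.79977356 123.37994872] 93.75163230457343 1.199993024792665
eye [659.22890272  66.73795225 225.77086672] expected [645.78916384  70.72286367 239.213     ]
rimcentre [580.72854591  66.46892034 131.43452912] [576.09251407  66.36110949 132.974     ]
[440.9 162.  222.8]
shift [48.  24.6 74.9] turn [ 1.3 -3.4  0.1]
```

Call:
carry_out(
  motion=[
    [1.0, [48, 26, 75], [1.3, -3.4, 0.1]],
    [1.0, [48, 26, 75], [1.3, -3.4, 0.1]],
    [1.0, [48, 26, 75], [1.3, -3.4, 0.1]],
    [1.0, [48, 26, 75], [1.3, -3.4, 0.1]],
    [1.0, [48, 26, 75], [1.3, -3.4, 0.1]],
    [1.0, [48, 26, 75], [1.3, -3.4, 0.1]],
  ],
)

```text
time_s: 5.58
position: [470.8, 171.0, 215.2]
eef_rot: [[-0.606, -0.082, 0.791], [-0.038, 0.996, 0.075], [-0.794, 0.016, -0.607]]
contact_force: [-0.3, -0.6, -0.1]
width: -0.2
```

Run:
```python
from lat import *
print(np.array(state()["joint_pos"]).round(2),state()["contact_force"])
for th,t in((1.2,1.0),(1.0,.9),(.8,.8),(.6,.65),(.4,.5),(.2,.4),(.1,.35),(0,.3)): wp(th,t,0)
```

```text
[ 0.13 -0.02  2.23 -1.23  0.03 -0.3 ] [-0.33827201 -0.55818247 -0.08425024]
shift [56.4 17.  77.1] turn [ 1.5 -4.7 -0.1]
shift [51.9 16.6 94.9] turn [ 1.5  1.  -0. ]
shift [ 51.   16.1 113.3] turn [1.5 6.7 0.1]
shift [ 53.8  15.7 131.5] turn [ 1.5 15.3  0.2]
shift [ 60.1  15.2 148.7] turn [ 1.4 23.9  0.3]
shift [ 69.8  14.8 164.4] turn [ 1.4 29.7  0.4]
shift [ 75.8  14.6 171.4] turn [ 1.4 32.5  0.4]
shift [ 82.4  14.5 177.8] turn [ 1.4 35.4  0.4]
```

Joints 4 and 5 are at their limits, so steep tilts can't be reached. I'll keep the tilt at 0.6 rad or less; pushing the tab with the fingertip still works there.

```bash
cat > lat.py <<'E'
from h import *
q=np.load("q.npy")
def wp(th,t,back):
    a=np.array([np.sin(t),0,-np.cos(t)])
    c=np.array([-115+92*np.cos(th),216,36+92*np.sin(th)])
    Rt=tool(q,t); p=W(q,c-(6+back)*a); rel(Rt,p); return p
E
python3 - <<'E'
from lat import *
wp(1.2,.55,25)
E
```

```text
shift [43.6 18.6 53.9] turn [ 1.5 21.1  0.3]
```

Call:
carry_out(
  motion=[
    [1.0, [0, 10, -20], [1.5, 12, 0.3]],
    [1.0, [0, 18, -20], [1.5, 21, 0.3]],
    [1.0, [0, 18, -20], [1.5, 21, 0.3]],
    [1.0, [0, 18, -20], [1.5, 21, 0.3]],
    [1.0, [44, 19, 54], [1.5, 21, 0.3]],
    [1.0, [44, 19, 54], [1.5, 21, 0.3]],
    [1.0, [44, 19, 54], [1.5, 21, 0.3]],
    [1.0, [44, 19, 54], [1.5, 21, 0.3]],
    [1.0, [44, 19, 54], [1.5, 21, 0.3]],
  ],
)

```text
time_s: 6.7
position: [485.6, 192.4, 149.1]
eef_rot: [[-0.849, -0.061, 0.524], [-0.052, 0.998, 0.032], [-0.525, 0.0, -0.851]]
contact_force: [-1.2, -0.1, -0.9]
width: 0.4
```

Run:
```python
from lat import *
print(np.array(state()["joint_pos"]).round(2),state()["contact_force"])
for th,t in((1.2,.55),(1.0,.55),(.8,.5),(.6,.45),(.4,.4),(.2,.35),(.1,.3),(0,.3)): wp(th,t,0)
```

```text
[ 0.18  0.19  2.02 -0.17  0.39 -1.31] [-1.21543581 -0.06186918 -0.89158038]
shift [ 0.7 -0.4 25.7] turn [-0.   0.2 -0.1]
shift [-8.9 -0.4 41.4] turn [-0.   0.2 -0.1]
shift [-15.4  -0.4  58.7] turn [-0.   3.1 -0.1]
shift [-18.4  -0.4  76.9] turn [-0.   5.9 -0.1]
shift [-17.7  -0.4  95.3] turn [-0.   8.8 -0.1]
shift [-13.4  -0.4 113.1] turn [-0.  11.6 -0.1]
shift [-10.1  -0.4 121.6] turn [-0.  14.5 -0.1]
shift [ -5.7  -0.4 129.7] turn [-0.  14.5 -0.1]
```

Call:
carry_out(
  motion=[
    [1.0, [1, 0, 20], [0, 0, 0]],
    [1.0, [-3, 0, 32], [0, 0, 0]],
    [1.0, [-9, 0, 41], [0, 0, 0]],
    [1.0, [-12, 0, 50], [0, 1.5, 0]],
    [1.0, [-15, 0, 59], [0, 3, 0]],
    [1.0, [-17, 0, 68], [0, 4.5, 0]],
    [1.0, [-18, 0, 77], [0, 6, 0]],
    [1.0, [-18, 0, 86], [0, 7.5, 0]],
    [1.0, [-18, 0, 95], [0, 9, 0]],
    [1.0, [-16, 0, 104], [0, 10.3, 0]],
    [1.0, [-13, 0, 113], [0, 11.6, 0]],
    [1.0, [-10, 0, 122], [0, 14.5, 0]],
    [1.0, [-10, 0, 122], [0, 14.5, 0]],
  ],
)

```text
time_s: 8.32
position: [557.8, 196.6, 48.2]
eef_rot: [[-0.954, -0.061, 0.292], [-0.058, 0.998, 0.018], [-0.292, -0.0, -0.956]]
contact_force: [0.6, 0.1, -0.7]
width: -0.4
```

Run:
```python
from lat import *
print(state()["contact_force"]); wp(0,.3,0); wp(0,.3,-3)
```

```text
[ 0.58824789  0.14761058 -0.71445502]
shift [ 1.3 -0.1  6.4] turn [-0.  -0.2 -0.1]
shift [ 1.2 -0.1  9.4] turn [-0.  -0.2 -0.1]
```

Call:
carry_out(
  motion=[
    [1.0, [1, 0, 3], [0, 0, 0]],
    [1.0, [1, 0, 6], [0, 0, 0]],
    [1.0, [1, 0, 8], [0, 0, 0]],
    [1.0, [1, 0, 8], [0, 0, 0]],
  ],
)

```text
time_s: 8.82
position: [558.7, 196.8, 41.4]
eef_rot: [[-0.954, -0.061, 0.293], [-0.059, 0.998, 0.018], [-0.293, -0.0, -0.956]]
contact_force: [-5.4, -0.7, 7.2]
width: 0.2
```

Call:
carry_out(
  motion=[
    [1.0, [0, 0, 2], [0, 0, 0]],
    [1.0, [0, 0, 3], [0, 0, 0]],
    [1.0, [0, 0, 3], [0, 0, 0]],
  ],
)

```text
time_s: 9.2
position: [559.1, 197.0, 40.2]
eef_rot: [[-0.954, -0.062, 0.292], [-0.059, 0.998, 0.018], [-0.293, -0.0, -0.956]]
contact_force: [-19.3, -3.4, 28.9]
width: -0.2
```

Call:
carry_out(
  motion=[
    [1.0, [0, 0, -50], [0, 0, 0]],
    [1.0, [0, 0, -100], [0, 0, 0]],
    [0.6, [0, 0, -150], [0, 0, 0]],
    [0.6, [0, 0, -150], [0, 0, 0]],
    [0.6, [0, 0, -150], [0, 0, 0]],
    [0.6, [0, 0, -150], [0, 0, 0]],
  ],
)

```text
time_s: 9.95
position: [515.6, 194.0, 180.1]
eef_rot: [[-0.955, -0.061, 0.291], [-0.058, 0.998, 0.017], [-0.291, -0.0, -0.957]]
contact_force: [0.4, 0.0, -0.0]
width: 34.2
```

```bash
cat > cup.py <<'E'
from h import *
q=np.load("q.npy")
up=np.array([.523,0,.853]); n=np.array([-.853,0,.523])
def gp(back,t=.75,x=-6,dy=0):
    c=np.array([81,85+dy,223])+up*(x-52)+31*n
    a=np.array([np.sin(t),0,-np.cos(t)])
    p=W(q,c+(19-back)*a); print(p.round(1)); rel(tool(q,t),p)
E
python3 - <<'E'
from cup import *
f,*v=grab("wrist"); save(f[:260],"w3.png",1.3)
print(proj(*v,W(q,[-23,216,36])),trace("wrist","latch_tab")[:1] and trace("wrist","latch_tab")[0]["xy"], state()["width"], np.array(state()["joint_pos"]).round(2))
gp(80)
E
```

```text
[[284.94751383 193.55419631]] [286.1, 147.5] 33.65691198332257 [ 0.16  0.28  1.72 -0.04  0.85 -1.45]
[574.   66.2 234.4]
shift [ -63.8 -131.2  -36.7] turn [ -0.  -26.   -0.1]
```

View pics/w3.png

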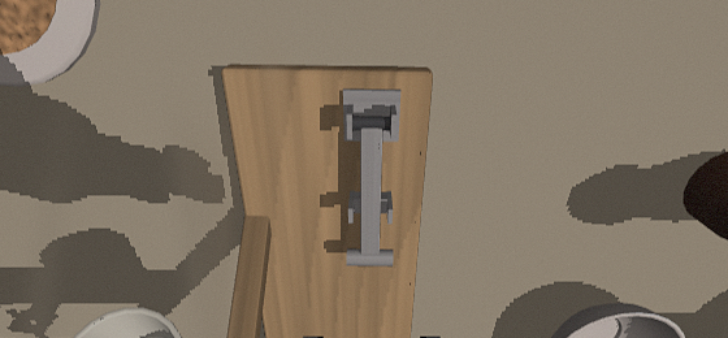

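Latch is down: the bar lies between the catch cheeks with the tab at px (284,198), prediction (285,194). Next is the cup pre-grasp.

Call:
carry_out(
  motion=[
    [0.6, [-64, -131, -37], [0, -26, 0]],
    [0.6, [-64, -131, -37], [0, -26, 0]],
    [0.6, [-64, -131, -37], [0, -26, 0]],
    [0.6, [-64, -131, -37], [0, -26, 0]],
    [0.6, [-64, -131, -37], [0, -26, 0]],
    [0.6, [-64, -131, -37], [0, -26, 0]],
  ],
)

```text
time_s: 10.85
position: [574.1, 67.5, 235.5]
eef_rot: [[-0.73, -0.063, 0.681], [-0.046, 0.998, 0.043], [-0.682, 0.0, -0.731]]
contact_force: [0.1, 0.4, 0.2]
width: 33.8
```

Run:
```python
from cup import *
f,*v=grab("wrist"); save(f,"w4.png",1.3)
print(np.array(state()["joint_pos"]).round(2))
for s in (0,-24,-58,-95,-127): print(s,proj(*v,W(q,np.array([81,85,223])+up*s+35*n)))
for x in ("cup_handle","cup_bowl"):
  t=trace("wrist",x)
  for u in t[:2]: print(x,u["p"],u["xy"],u["mask"].sum())
gp(80); gp(0)
```

```text
[-0.15  0.12  1.93  0.39  0.39 -2.1 ]
0 [[282.51351201 317.18344904]]
-24 [[282.53119303 280.03528114]]
-58 [[282.55649183 226.88199621]]
-95 [[282.58436236 168.32547738]]
-127 [[282.60875705 117.07173981]]
cup_handle 0.73 [285.1, 145.9] 12400
cup_handle 0.33 [456.8, 20.8] 1115
cup_bowl 0.62 [282.0, 141.9] 12735
[574.   66.2 234.4]
shift [ 1.  -1.   0.7] turn [-0.   0.1 -0. ]
[628.4  69.6 175.8]
shift [ 1.1 -1.  80.7] turn [-0.   0.1 -0. ]
```

View pics/w4.png

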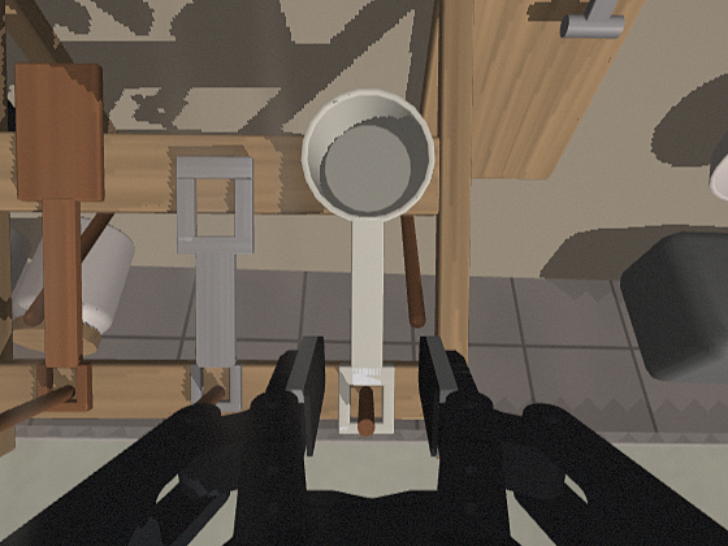

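Call:
carry_out(
  motion=[
    [0.6, [1, -1, 20], [0, 0, 0]],
    [0.6, [1, -1, 40], [0, 0, 0]],
    [0.6, [1, -1, 55], [0, 0, 0]],
    [0.6, [1, -1, 68], [0, 0, 0]],
    [0.6, [1, -1, 80], [0, 0, 0]],
    [0.6, [1, -1, 80], [0, 0, 0]],
  ],
)

```text
time_s: 11.75
position: [628.1, 68.9, 175.9]
eef_rot: [[-0.73, -0.061, 0.681], [-0.045, 0.998, 0.042], [-0.682, 0.0, -0.731]]
contact_force: [-0.0, 0.7, -0.0]
width: 34.0
```

Call:
carry_out(
  motion=[
    [1.0, [0, 0, 0], [0, 0, 0]],
    [1.0, [0, 0, 0], [0, 0, 0]],
    [1.0, [0, 0, 0], [0, 0, 0]],
    [1.0, [0, 0, 0], [0, 0, 0]],
    [1.0, [0, 0, 0], [0, 0, 0]],
  ],
  force=40,
)

```text
time_s: 12.38
position: [628.1, 68.8, 176.9]
eef_rot: [[-0.729, -0.061, 0.682], [-0.045, 0.998, 0.042], [-0.683, -0.0, -0.73]]
contact_force: [-0.9, -0.1, 2.1]
width: 15.1
```

Run:
```python
from cup import *
R=np.array(state()["eef_rot"]); Rz=Ro.from_euler('z',q[2]).as_matrix()
print("n in tool",(R.T@Rz@n).round(3), "rim", np.array(state()["joint_pos"]).round(2), state()["position"])
f,*v=grab("wrist"); save(f,"w5.png",1.1)
print([ (u["p"],u["xy"]) for u in trace("wrist","cup_bowl")[:1]])
```

```text
n in tool [ 0.265 -0.001 -0.965] rim [-0.13  0.31  1.85  0.52  0.27 -2.21] [628.13004379  68.75355575 176.91375825]
[]
```

View pics/w5.png

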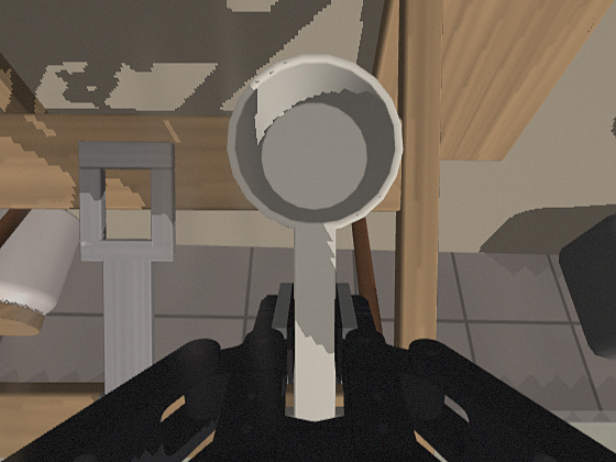

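Handle gripped (width 15.1 mm) and the cup is still hanging straight. Pulling off along n.

Call:
carry_out(
  motion=[
    [1.0, [3, 0, -10], [0, 0, 0]],
    [1.0, [5, 0, -20], [0, 0, 0]],
    [1.0, [8, 0, -30], [0, 0, 0]],
    [1.0, [11, 0, -40], [0, 0, 0]],
    [1.0, [13, 0, -50], [0, 0, 0]],
    [1.0, [17, 0, -65], [0, 0, 0]],
    [1.0, [21, 0, -80], [0, 0, 0]],
    [1.0, [26, 0, -100], [0, 0, 0]],
    [1.0, [26, 0, -100], [0, 0, 0]],
  ],
)

```text
time_s: 13.6
position: [540.5, 63.4, 232.9]
eef_rot: [[-0.728, -0.061, 0.683], [-0.045, 0.998, 0.041], [-0.684, -0.0, -0.729]]
contact_force: [0.2, -0.4, -1.5]
width: 14.9
```

Run:
```python
from cup import *
s=state();print(np.array(s["joint_pos"]).round(2),s["width"])
# trivet centre from top mask ellipse
v={}
for c in ("top","scene"):
    f,*v[c]=grab(c)
    for u in trace(c,"trivet")[:5]:
        (x,y),ax,_=cv2.fitEllipse(max(cv2.findContours(u["mask"].astype(np.uint8),0,1)[0],key=len))
        print(c,round(u["p"],2),round(x),round(y),np.round(ax),onz(*v[c],(x,y),11).round(), f[int(y),int(x)])
```

```text
[-0.18  0.04  2.02  0.45  0.38 -2.17] 14.894257762523333
top 0.97 192 287 [37. 37.] [195. 331.  11.] [ 80 147  88]
top 0.93 347 261 [37. 38.] [ 284. -236.   11.] [85 60 92]
top 0.88 336 218 [24. 24.] [ 444. -197.   11.] [123  97  73]
top 0.84 295 228 [30. 39.] [407. -45.  11.] [190 145 101]
top 0.69 351 155 [24. 25.] [ 675. -258.   11.] [60 54 49]
scene 0.94 278 233 [23. 35.] [423. -43.  11.] [167 132  87]
scene 0.86 190 263 [22. 27.] [ 678. -250.   11.] [1 5 2]
scene 0.8 399 229 [31. 38.] [198. 338.  11.] [ 37 126  56]
scene 0.68 252 188 [28. 34.] [ 288. -230.   11.] [59 29 77]
scene 0.59 240 222 [21. 25.] [ 448. -190.   11.] [104  79  50]
```

```bash
cat > fin.py <<'E'
from cup import *
Rz=Ro.from_euler('z',q[2]).as_matrix(); t=.75-1.0206
a=Rz@np.array([np.sin(t),0,-np.cos(t)])
p=np.array([404,-31,205])+Rz@np.array([69,0,0])+19*a
print(p); rel(tool(q,t),p)
E
python3 fin.py
```

```text
[467.79630946 -27.00750078 186.691397  ]
shift [ 88.1 -85.8 -21. ] turn [-0.  58.5 -0.1]
```

Call:
carry_out(
  motion=[
    [1.0, [5, -10, -20], [0, 6, 0]],
    [1.0, [10, -20, -40], [0, 14, 0]],
    [1.0, [20, -30, -50], [0, 22, 0]],
    [1.0, [35, -42, -50], [0, 30, 0]],
    [1.0, [50, -55, -45], [0, 38, 0]],
    [1.0, [65, -68, -35], [0, 46, 0]],
    [1.0, [78, -78, -28], [0, 53, 0]],
    [1.0, [88, -86, -21], [0, 58.5, 0]],
    [1.0, [88, -86, -21], [0, 58.5, 0]],
    [1.0, [88, -86, -21], [0, 58.5, 0]],
    [1.0, [88, -86, -21], [0, 58.5, 0]],
    [1.0, [88, -86, -21], [0, 58.5, 0]],
  ],
)

```text
time_s: 15.3
position: [467.7, -27.1, 187.7]
eef_rot: [[-0.963, -0.061, -0.264], [-0.059, 0.998, -0.017], [0.265, -0.0, -0.964]]
contact_force: [-0.5, 0.7, -0.3]
width: 14.8
```

Run:
```python
from fin import *
s=state();print(np.array(s["joint_pos"]).round(2),s["width"],s["contact_force"],np.abs(s["joint_vel"]).max())
im=[]
B=np.array([404,-31,205-13.5]); th=np.linspace(0,2*np.pi,40)[:,None]
circ=lambda c,r:c+r*np.c_[np.cos(th),np.sin(th),0*th]
for c in ("scene","top","wrist"):
    f,*v=grab(c); f=f.copy()
    pos=np.array(s["position"]); 
    for P in (circ(np.array([404,-31,11.]),70),): cv2.polylines(f,[proj(*v,P).round().astype(int)],True,(255,0,0),1)
    for u in trace(c,"cup_bowl")[:1]: print(c,u["p"],u["xy"],proj(*v,B))
    im.append(f[130:330,130:430] if c!="wrist" else f[:400:2,::2][:200,:280])
cv2.imwrite("pics/f.png",cv2.resize(np.hstack(im)[:,:,::-1],None,fx=.9,fy=.9) if 0 else np.vstack([cv2.resize(np.hstack(im[:2]),(780,260)),cv2.resize(np.hstack([im[2],im[2][:,:20]*0]),(780,330*1))])[:,:,::-1])
```

```text
[467.79630946 -27.00750078 186.691397  ]
shift [-0.4  0.1  1. ] turn [-0.   0.2 -0.1]
[-0.26  0.38  1.54 -0.08  1.47 -1.87] 14.764557431925642 [-0.52886932  0.66926067 -0.28114642] 0.0045688075961541124
scene 0.59 [275.5, 215.7] [[283.61206565 199.84944882]]
top 0.38 [216.4, 250.4] [[291.22554264 226.82714373]]
wrist 0.74 [285.5, 149.2] [[285.15371882 136.41396134]]
```

View pics/f.png

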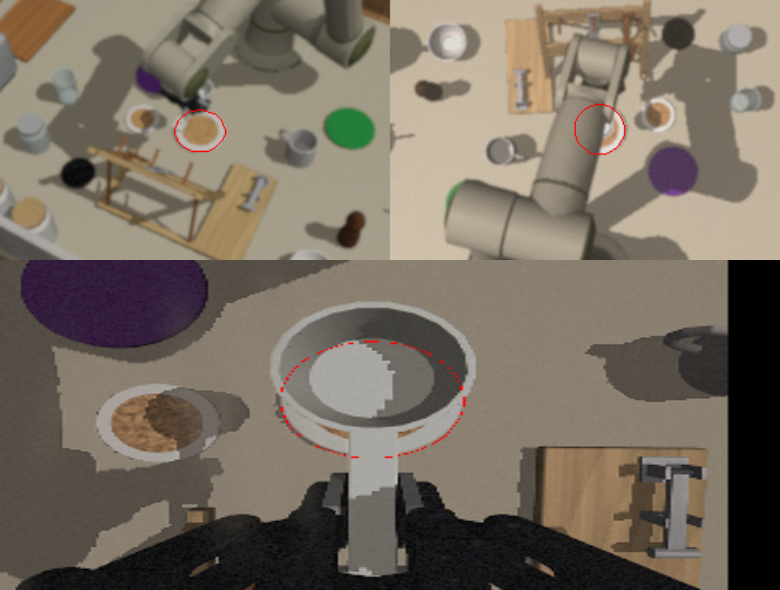

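Run:
```python
from fin import *
f,*v=grab("wrist"); s=state(); R=np.array(s["eef_rot"]); g=np.array(s["position"])-19*R[:,2]
th=np.linspace(0,2*np.pi,60)[:,None]
t=-.2685
for d in (-6,-3,0,3,6):
    Rc=Rz@Ro.from_euler('y',np.radians(d)).as_matrix()
    P=g+(np.c_[-69+33*np.cos(th),33*np.sin(th),0*th+4])@Rc.T
    e=proj(*v,P); print(d,e.min(0).round(),e.max(0).round(),(g+Rc@np.array([-69,0,-31])).round())
m=trace("wrist","cup_bowl")[0]["mask"]; ys,xs=np.where(m); print(xs.min(),xs.max(),ys.min(),ys.max())
```

```text
[467.79630946 -27.00750078 186.691397  ]
shift [-0.2  0.2  0.5] turn [ 0.   0.1 -0.1]
-6 [207.  56.] [363. 209.] [408. -31. 167.]
-3 [205.  50.] [365. 210.] [406. -31. 171.]
0 [202.  44.] [367. 210.] [404. -31. 174.]
3 [200.  39.] [369. 211.] [402. -31. 178.]
6 [198.  34.] [371. 212.] [401. -31. 182.]
207 365 51 382
```

The rim fit shows the bowl drooping about 3° (the cup hung slightly closer to the face than stated), so I'll turn it +3°.

Call:
carry_out(
  motion=[
    [1.0, [0, 0, 0], [0, 1.5, 0]],
    [1.0, [0, 0, 0], [0, 3, 0]],
    [1.0, [0, 0, 0], [0, 3, 0]],
    [1.0, [0, 0, 0], [0, 3, 0]],
    [1.0, [0, 0, 0], [0, 3, 0]],
    [1.0, [0, 0, 0], [0, 3, 0]],
    [1.0, [0, 0, 0], [0, 3, 0]],
    [1.0, [0, 0, 0], [0, 3, 0]],
  ],
)

```text
time_s: 16.7
position: [467.7, -27.2, 187.2]
eef_rot: [[-0.947, -0.061, -0.316], [-0.058, 0.998, -0.019], [0.316, 0.0, -0.949]]
contact_force: [-0.4, 0.2, -1.2]
width: 15.0
```

Run:
```python
from h import *
q=np.load("q.npy")
f,*v=grab("wrist"); s=state()
t=trace("wrist","latch_tab"); print([(u["p"],u["xy"]) for u in t[:2]], proj(*v,W(q,[-23,216,36])))
print(s["width"],s["contact_force"],np.abs(s["joint_vel"]).max(),s["time_s"])
print(job_done())
```

```text
[(0.82, [521.5, 328.2]), (0.17, [263.5, 211.9])] [[521.9081262  360.78816599]]
15.210844825135277 [-0.01923803 -0.70630036 -0.74597572] 0.0034640129845101013 16.75
the job is handed in; nothing more can be done
None
```

I swung the latch down into its catch first, then took the measuring cup off its peg. The arm is now holding it, mouth up, over the larger cork trivet; I handed the job in at 16.8 s.

- **Latch:** I pushed the tab down until it stopped hard, with about 29 N upward on the tool and the tip at the expected height. Afterwards the wrist picture showed the bar lying between the catch cheeks. It was still down in the picture taken over the trivet. The last network reading was about 33 px from the predicted tab point. I think that is because it marks the middle of the whole bar rather than the tab; the earlier check was off by a similar amount while the picture showed the bar down.
- **Cup:** It is gripped by the handle (opening about 15 mm) and centred over the trivet to within about 1 cm. Its underside is about 17 cm above the counter, so there is about 16 cm of air, and the arm is still.
- **Level:** The rim in the wrist picture showed the bowl drooping about 3°, so I turned it back by 3°. I did not measure the level again after that correction.
- **Steep tilts out of reach:** My first approach to the latch ran joints 4 and 5 close to their limits and stopped short without touching anything. I switched to shallower tool tilts for the rest of the job.
- **Everything else:** The last pictures showed nothing else visibly moved. I did not measure the other objects, and the arm hid part of the top view.

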